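# Sugar to the front of the carousel

## Robot

A 7-joint arm with a two-finger parallel gripper is mounted at the origin on a cart in front of the work surface, level with it; the furniture and walls round the work are solid. World frame = base frame: x ahead of the robot, y to its left, z up, the work surface at z = 0. Lengths are in m, angles in rad, forces in N, time in s.
With the tool pointing down it reaches from about 0.425 to 0.875 m from the base axis. Payload 4.7 kg.
Tool frame: the origin (TCP) lies where the fingers leave the gripper's body, on its centre line; the fingertips stand 70 mm ahead of it and the grasp point (between the pads) lies 51 mm ahead of it; z points along the fingers, y is the line along which they close (so a half turn about z gives the same grasp; the last joint's range is limited). The gripper opens to 87 mm and grips with 3 to 60 N. Pads are 19 mm wide; open, the fingers measure 117 mm over their backs; the gripper's body (75 mm by 190 mm) begins 51 mm behind the grasp point.
Start: joints at [1.254, 0.321, -0.07, 1.45, 0.023, 1.371, -0.057], TCP at [0.211, -0.615, 0.292] pointing down, gripper open.
Joint ranges: [-2.86, 2.86], [-0.3, 2.09], [-1.38, 1.24], [0.06, 2.45], [-1.56, 4.7], [0.09, 2.05], [-2.69, 2.69]. Speed limits (rad/s): [2.57, 2.57, 3.14, 3.14, 3.14, 3.14, 3.14].

## Interface

Orientations are given as a rotation vector (axis times angle).
In Python, from bench import ctrl gives the robot as it stands.
- The arm moves only by the tool drive_tool, never from a script. Its argument "motion" is a list of rows, each a list of 3 entries, a list of its own where there are three numbers: the shift along the tool's x, y, z in cm, then the turn, a rotation vector about the tool's x, y, z in degrees, then the opening, from -1 (shut) to 1 (fully open). In form: [[[x, y, z], [ax, ay, az], claw], ...]. A call has 1 to 12 rows; each row shifts and turns the commanded pose from where the row before left it, along the tool's axes as they then stand; what a row does not reach is not made up. A row lasts 1/8 s, in which the tool goes at most 62.5 mm and 10.7 degrees, less where a joint would pass 70% of its speed; a pose out of reach is approached as far as the arm can. A call with a gripper value outside its range is refused whole. The fingers move at their own pace and stop on an object; "force" is the grip in N (left out, the last holds). Time passes only in rows, so rows that do not move let the fingers close. It gives the time, the measured TCP pose, the force, the opening and the grip force at its end, in the units of the state.
- ctrl.get_state(): the state, without advancing time (a new reading comes with each control period).
- ctrl.get_image(name): name is "side" or "top" or "wrist"; returns the picture (384x512x3 uint8, red, green, blue); there is no depth.
- ctrl.calibration(name): a dict with "K" (3x3 intrinsics, pixels), "distortion" ([k1, k2, p1, p2, k3] as OpenCV has them; the pictures are not rectified), "origin" and "attitude" of the camera in the world; the wrist camera has in their place "tool_from_camera" (4x4, takes a point from camera to tool coordinates, whose origin is the TCP and whose axes are the flange's). Camera axes: x right, y up, looking along -z (the intrinsics and any distortion apply to the point x, -y, -z); pixel columns grow to the right and rows downward; lengths in m; the calibration is good to about 2 mm. A picture is of the moment at which its call begins: read the wrist's pose just before it. calibration takes no time and is no camera call.
- ctrl.close_job(): hands the job in; it is judged then, once.
The state is a dict: "time": time; "joint_positions": joint angles; "qd": joint speeds; "joint_torque": joint torques, N m; "position": TCP position; "tool_rot": TCP orientation; "ft_force": force on the tool from outside, world axes, zero at the start; "torque": the same for the moment, N m; "grip_width": opening from 0.0 (shut) to 1.0 (fully open); "grip_force": force on a finger pad.
Only numpy, scipy, OpenCV 4.12 (cv2) and the standard library are available. Lean on these libraries where they do the work, as an engineer would, in place of code of your own. Each camera call takes 0.05 s, during which the arm holds its last target. There are 200 camera calls.

## Task

Someone making tea needs both hands: lift the lid off the sugar pot on the carousel and set it down, knob up, on the chopping board, without dropping it. Then turn the carousel until the open sugar pot stands at the front, squarely behind the middle of the spoon rest, and hold the turntable still there: finish while still holding it. Leave the jars on the carousel standing, and the mug, teaspoon and peeler where they are.

Things in the scene. Friction and masses are not known exactly. Their poses are not given: they have to be found in the camera images.
- foot: Fixed wooden foot of the carousel: a disc under the turntable with a low spoon rest (ledge 176 mm wide, 17 mm high) sticking out at its front, from 130 to 184 mm from the axis. Origin on the worktop on the carousel's axis; z up; its -x axis points from the axis through the middle of the spoon rest: the carousel's front, up to 20 degrees off the direction to the robot's side of the worktop.
- turntable: Wooden tray, 260 mm diameter, on a ball bearing: turns endlessly either way about its vertical axis (friction about 0.03 N m). Origin on the axis, 16 mm above the worktop; z up; its -x axis points from the axis to the sugar pot, so the pot is at the front when it agrees with the foot's -x axis. Tray floor 26 mm, rim 42 mm above the worktop. Jars, pot and lid stay below 137 mm.
- turn_knob (a point): Centre of the round wooden turning knob on the carousel's axis, 161 mm above the worktop. The knob is fixed to the turntable by a 12 mm steel post; 33 mm diameter, from 140 to 177 mm above the worktop (straight part to grip 146 to 169 mm), well above the jars.
- pot_mouth (a point): Centre of the mouth of the white ceramic sugar pot, at the height of its rim, 98 mm above the worktop and 86 mm from the carousel's axis. The pot is fixed to the turntable: outer diameter 74 mm, inner 66 mm, 72 mm tall, wider and lower than the jars, with sugar lumps inside. The nearest jar stands with its centre about 130 mm from the pot's.
- lid: Loose white ceramic lid, 79 mm diameter, 45 mm tall in all, 0.07 to 0.16 kg; it sits on the sugar pot. Origin at the centre of its underside, z up. A 62 mm spigot (0 to 7 mm) hangs into the mouth with 2 mm play; flange 7 to 14 mm; on it a round wooden knob, 23 mm wide, 15 to 44 mm above the origin (widest at 30 mm). Lifts straight up; lies flat on the board on its spigot.
- board: Wooden chopping board lying fixed left of the carousel, 240 x 340 mm, 22 mm thick. Origin at the centre of its underside, z up; x along the short side, roughly to the robot's left; y along the long side, roughly towards the robot. The peeler lies on its far left part; the half with local x negative is free. Behind it, beyond 0.55 m from the robot, a wall cabinet hangs 0.57 m above the worktop.
- peeler: Green vegetable peeler, 170 x 25 x 18 mm, lying on the board. Origin at the centre of its underside, x along it. Leave it.
- teaspoon: Steel teaspoon, 130 x 26 x 11 mm, lying across the spoon rest. Origin at the centre of its underside, x along it. Leave it.
- mug: Dark-topped mug, 82 x 114 mm, 97 mm tall, standing on the worktop right of the carousel. Origin at the centre of its underside. Leave it.
- spice_a: Spice jar with a flat red cap, 41 mm diameter, 105 mm tall. Stands loose in one of three round wells (40 mm deep, 49 mm wide) of the turntable. Origin at the centre of its underside, z up.
- spice_b: Spice jar with a flat ochre cap, 42 mm diameter, 106 mm tall. Stands loose in one of three round wells (40 mm deep, 49 mm wide) of the turntable. Origin at the centre of its underside, z up.
- spice_c: Spice jar with a flat ochre cap, the shorter one, 42 mm diameter, 96 mm tall. Stands loose in one of three round wells (40 mm deep, 49 mm wide) of the turntable. Origin at the centre of its underside, z up.
Not all that is in view belongs to the job. What is shaped like the spice_b but pink or yellow is not meant. Leave any yellow look-alike of the lid alone.

How it is judged:
On the way, in this order (a step that is already met when the one before it is completed fails the run):
1. the lid is lifted clear of the sugar pot in the gripper (height (world z) of lid above 0.115 m and contact force between the fingers and lid above 0.5 N), for 0.1 s.
2. the lid lies flat on the chopping board, knob up, let go and at rest (contact force between lid and board above 0.2 N and contact force between the fingers and lid below 0.1 N and angle between lid's own z axis and vertical below 0.1 rad and linear speed of lid below 0.03 m/s), for 0.2 s.
3. the fingers hold the turntable still with the sugar pot at the front, behind the spoon rest (x of pot_mouth in the frame of foot below -0.07 m and y of pot_mouth in the frame of foot between -0.012 and 0.012 m and contact force between the fingers and turntable above 2 N and angular speed of turntable below 0.05 rad/s), for 0.2 s.
At the end, for the whole second after the job is handed in: Sugar pot within 12 mm sideways of the foot's front line (about 8 degrees), on the spoon rest's side; turntable at rest (under 0.05 rad/s), held by the fingers (over 2 N); lid flat on the board (tilt under 0.1 rad), let go, at rest; jars upright (all of step 2 and all of step 3 and angle between each of spice_a, spice_b, spice_c's own z axis and vertical below 0.3 rad); the arm keeps its last pose, push and grip.
It fails at once if the lid is dropped or thrown (faster than 0.7 m/s while not in the fingers) (linear speed of lid above 0.7 m/s and contact force between the fingers and lid below 0.01 N).
It fails at once if a jar on the carousel is knocked over (angle between any of spice_a, spice_b, spice_c's own z axis and vertical above 0.6 rad).
It fails at once if the mug, the teaspoon or the peeler is shifted by more than 40 mm (distance of any of mug, teaspoon, peeler from where it was at the start of the episode above 0.04 m).
It also fails if it takes over 59 s, if anything falls off the work surface, if the arm or the gripper's body presses on something with over 40 N, if the wrist force passes 120 N, or if a joint passes its speed limit or range.

## Working session

There is one attempt and no reset: what is moved stays moved. The work goes in short steps, Python scripts to look and compute and a tool call to move; the robot and the scene stay as the last step left them, time stands still between calls to the robot, and variables do not carry over. Pictures are saved under pics/ and viewed, at most 10 in all, crops included, and the job is handed in when it is done.

Besides the shell and the picture viewer there is one more tool, called after "Call:" as name(argument=value, ...) on one line, values as JSON. drive_tool: Moves the arm, as the interface text tells. Its arguments: {"type":"object","properties":{"motion":{"type":"array","items":{"type":"array"}},"force":{"type":"number"}},"required":["motion"]}

```bash
mkdir -p pics; ls
python3 - <<'E'
from bench import ctrl
import cv2,numpy as np
s=ctrl.get_state()
print({k:np.round(v,3).tolist() for k,v in s.items()})
for n in("top","side"):
    im=ctrl.get_image(n); cv2.imwrite(f"pics/{n}0.png",im[:,:,::-1])
    c=ctrl.calibration(n); print(n,c)
print(ctrl.calibration("wrist"))
a=cv2.imread("pics/top0.png");b=cv2.imread("pics/side0.png")
E
```

```text
pics
{'time': 0.0, 'joint_positions': [1.254, 0.322, -0.07, 1.452, 0.023, 1.371, -0.057], 'qd': [0.0, -0.0, 0.0, 0.0, -0.001, -0.001, 0.001], 'joint_torque': [-0.001, -49.128, -0.405, -31.253, -0.064, 0.044, 0.0], 'position': [0.211, -0.614, 0.291], 'tool_rot': [-3.097, -0.517, 0.001], 'ft_force': [-0.81, -1.156, -0.153], 'torque': [-0.02, -0.008, -0.019], 'grip_force': 0.0, 'grip_width': 1.0}
top {'K': array([[424.66455324,   0.        , 255.83845201],
       [  0.        , 424.66455324, 198.69112636],
       [  0.        ,   0.        ,   1.        ]]), 'distortion': array([-0.05442433,  0.        ,  0.        ,  0.        ,  0.        ]), 'origin': array([ 0.31080673, -0.0525672 ,  1.31042368]), 'attitude': array([ 0.09222105, -0.11251306, -1.59570143])}
side {'K': array([[452.36438013,   0.        , 252.03612435],
       [  0.        , 452.36438013, 187.44514389],
       [  0.        ,   0.        ,   1.        ]]), 'distortion': array([-0.02384484,  0.        ,  0.        ,  0.        ,  0.        ]), 'origin': array([-0.62950839,  0.23977876,  1.17883797]), 'attitude': array([ 0.57907333, -0.75971359, -1.72380835])}
{'K': array([[323.524177  ,   0.        , 247.0856772 ],
       [  0.        , 323.524177  , 193.47882755],
       [  0.        ,   0.        ,   1.        ]]), 'distortion': array([-0.08813953,  0.        ,  0.        ,  0.        ,  0.        ]), 'tool_from_camera': array([[ 3.06340758e-04,  9.62986755e-01,  2.69548542e-01,
         7.32593872e-02],
       [ 9.99999929e-01, -3.54119406e-04,  1.28628265e-04,
         6.35744488e-05],
       [ 2.19319685e-04,  2.69548484e-01, -9.62986795e-01,
        -9.24059427e-02],
       [ 0.00000000e+00,  0.00000000e+00,  0.00000000e+00,
         1.00000000e+00]])}
```

View pics/top0.png

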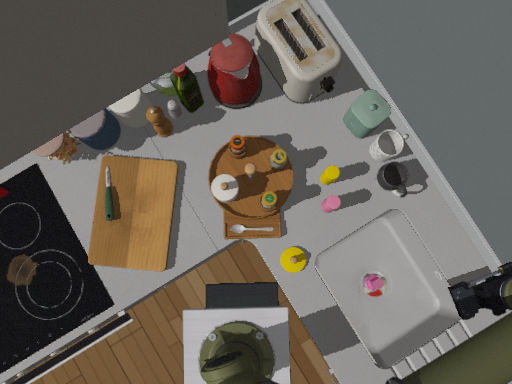

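View pics/side0.png

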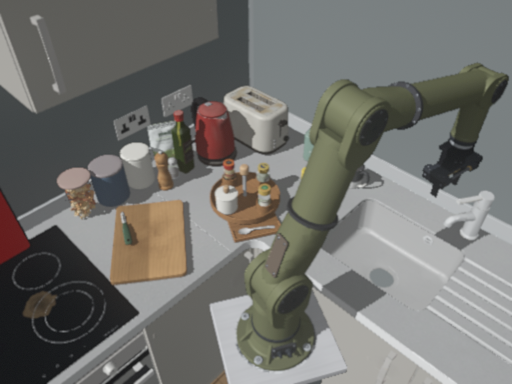

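The top view shows the carousel knob near (250,169), the lidded pot near (225,187), jars at (237,147), (278,158), (269,201), the spoon rest near (252,225), and the board with corners about (107,155), (178,160), (163,270), (90,260). The side view shows the same scene with the arm at the right.

```bash
cat > h.py <<'E'
import cv2,numpy as np
from scipy.spatial.transform import Rotation as R
from bench import ctrl
def pose(n,s=None):
    c=ctrl.calibration(n)
    if n!="wrist": return c,R.from_rotvec(c["attitude"]).as_matrix(),np.array(c["origin"])
    T=np.array(c["tool_from_camera"]); Rt=R.from_rotvec(s["tool_rot"]).as_matrix()
    return c,Rt@T[:3,:3],Rt@T[:3,3]+np.array(s["position"])
def cast(n,px,z,s=None):
    c,Rm,o=pose(n,s)
    u=cv2.undistortPoints(np.float64(px).reshape(-1,1,2),c["K"],c["distortion"]).reshape(-1,2)
    d=np.c_[u[:,0],-u[:,1],-np.ones(len(u))]@Rm.T
    return o+d*((z-o[2])/d[:,2])[:,None]
def proj(n,P,s=None):
    c,Rm,o=pose(n,s); q=(np.atleast_2d(P)-o)@Rm*[1,-1,-1]
    return cv2.projectPoints(q,np.zeros(3),np.zeros(3),c["K"],c["distortion"])[0].reshape(-1,2)
E
python3 - <<'E'
from h import *
for nm,p,z in [("knob",(250,169),.177),("lid flange",(225,188),.105),("lidknob",(224.5,186),.135),("rest",[(224,218),(281,209),(281,238),(224,238)],.017),("board",[(107,155),(178,160),(163,270),(90,260)],.022),("tray",[(210,178),(293,178),(252,137)],.042),("peeler",[(108,168),(110,218)],.03)]:
    print(nm,cast("top",p,z).round(3).tolist())
a=cv2.imread("pics/top0.png")[120:280,80:310]
cv2.imwrite("pics/top0c.png",cv2.resize(a,None,fx=3.4,fy=3.4,interpolation=cv2.INTER_CUBIC))
E
```

```text
knob [[0.54, -0.056, 0.177]]
lid flange [[0.501, 0.017, 0.105]]
lidknob [[0.502, 0.017, 0.135]]
rest [[0.423, 0.027, 0.017], [0.446, -0.148, 0.017], [0.357, -0.145, 0.017], [0.362, 0.028, 0.017]]
board [[0.628, 0.388, 0.022], [0.606, 0.166, 0.022], [0.271, 0.213, 0.022], [0.306, 0.434, 0.022]]
tray [[0.543, 0.066, 0.042], [0.537, -0.186, 0.042], [0.668, -0.065, 0.042]]
peeler [[0.585, 0.381, 0.03], [0.431, 0.372, 0.03]]
```

View pics/top0c.png

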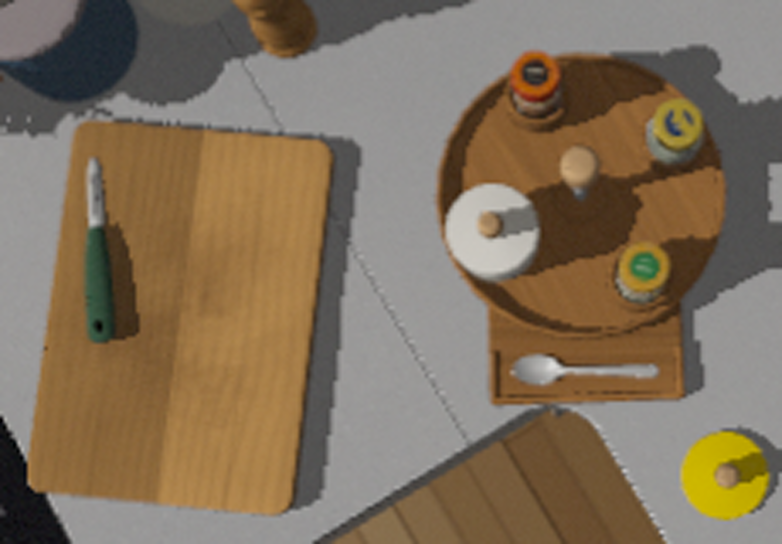

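The crop confirms it: the lid knob is at crop (489,222), the turning knob top at (580,165), the rest front edge from (492,403) to (682,398), and the right half of the board is free.

Run:
```python
from h import *
f=lambda *p:[(80+(u+.5)/3.4-.5,120+(v+.5)/3.4-.5) for u,v in p]
im=cv2.imread("pics/top0.png")
k=cast("top",f((580,163)),.172)[0]; lk=cast("top",f((489,222)),.130)[0]
print("knob",k,"lidknob",lk)
# white flange centroid by hsv + min circle
hsv=cv2.cvtColor(im,cv2.COLOR_BGR2HSV); 
t=cast("top",f((438,200),(724,200),(590,54)),.042); print("tray",t.round(3).tolist())
fl=cast("top",f((446,232),(540,232),(493,184),(493,279)),.105);print("flange",fl.round(3).tolist(),fl.mean(0))
r=cast("top",f((492,403),(682,398),(490,315),(682,312)),.017);print("rest",r.round(3).tolist())
e=r[0]-r[1]; n=np.array([-e[1],e[0]]); n/=np.hypot(*n); n=n if n[0]<0 else -n
c=(r[0]+r[1])/2
print("front ang(normal)",np.degrees(np.arctan2(n[1],n[0])),"from centre",np.degrees(np.arctan2(*(c-k)[[1,0]])),"len",np.hypot(*e[:2]))
a=lambda v:np.degrees(np.arctan2(v[1],v[0]))
print("pot ang",a(lk-k),a(fl.mean(0)-k),np.hypot(*(lk-k)[:2]))
b=cast("top",f((78,122),(332,140),(290,514),(30,490)),.022);print("board",b.round(3).tolist(),b.mean(0))
Rt=R.from_rotvec(ctrl.get_state()["tool_rot"]).as_matrix();print(Rt.round(3),a(Rt[:,0]))
```

```text
knob [ 0.54529386 -0.05645132  0.172     ] lidknob [0.50618899 0.020005   0.13      ]
tray [[0.542, 0.07, 0.042], [0.535, -0.185, 0.042], [0.672, -0.069, 0.042]]
flange [[0.503, 0.058, 0.105], [0.501, -0.021, 0.105], [0.543, 0.018, 0.105], [0.462, 0.019, 0.105]] [0.50199018 0.01831754 0.105     ]
rest [[0.361, 0.027, 0.017], [0.361, -0.142, 0.017], [0.44, 0.028, 0.017], [0.438, -0.145, 0.017]]
front ang(normal) 179.9228492847888 from centre -179.6434015325554 len 0.16979254061741045
pot ang 117.08823964011312 120.0780221872456 0.08587642870765433
board [[0.627, 0.402, 0.022], [0.604, 0.168, 0.022], [0.268, 0.207, 0.022], [0.294, 0.439, 0.022]] [0.44825991 0.30390547 0.022     ]
[[ 0.946  0.325 -0.001]
 [ 0.325 -0.946  0.002]
 [-0.    -0.002 -1.   ]] 18.956775148730642
```

Call:
drive_tool(motion=[[[0,0,-4],[0,0,0],1],[[0,0,-4],[0,0,0],1],[[4,-4.2,0],[0,0,0],1],[[4,-4.2,0],[0,0,0],1],[[4,-4.2,0],[0,0,0],1],[[4,-4.2,0],[0,0,0],1],[[4,-4.2,0],[0,0,0],1],[[4,-4.2,0],[0,0,0],1],[[4,-4.2,0],[0,0,0],1],[[4,-4.2,0],[0,0,0],1]])

```text
time: 1.35
position: [0.4049, -0.1911, 0.372]
tool_rot: [3.098, 0.517, -0.0]
ft_force: [1.3, -0.8, 0.3]
grip_width: 1.001
grip_force: 0.0
```

Call:
drive_tool(motion=[[[0,0,0],[0,0,-10],1],[[0,0,0],[0,0,-10],1],[[0,0,0],[0,0,-10],1],[[0,0,0],[0,0,-10],1],[[0,0,0],[0,0,-10],1],[[0,0,0],[0,0,-10],1],[[0,0,0],[0,0,-10],1],[[0,0,0],[0,0,-10],1],[[0,0,0],[0,0,-10],1],[[0,0,0],[0,0,-9],1],[[0,0,0],[0,0,0],1]])

```text
time: 2.72
position: [0.4045, -0.1929, 0.3719]
tool_rot: [-1.621, -2.69, 0.0]
ft_force: [0.1, -0.6, -0.8]
grip_width: 0.999
grip_force: 0.0
```

```bash
cat > go.py <<'E'
import sys
from h import *
def rel(x,y,z,yaw):
    s=ctrl.get_state(); M=R.from_rotvec(s["tool_rot"]).as_matrix(); p=np.array(s["position"])
    c,q=np.cos(np.radians(yaw)),np.sin(np.radians(yaw))
    G=np.array([[c,q,0],[q,-c,0],[0,0,-1.]])
    print("t %.2f"%s["time"],"p",p.round(4),"yaw %.1f"%np.degrees(np.arctan2(M[1,0],M[0,0])),"tilt",M[:,2].round(3),"q",np.round(s["joint_positions"],2))
    print("shift cm",(M.T@(np.array([x,y,z])-p)*100).round(2),"turn deg",np.degrees(R.from_matrix(M.T@G).as_rotvec()).round(1),"F",np.round(s["ft_force"],1),s["grip_width"],s["grip_force"])
if __name__=="__main__": rel(*map(float,sys.argv[1:]))
E
python3 go.py 0.504 0.019 0.30 118
```

```text
t 2.73 p [ 0.4045 -0.1929  0.3719] yaw 117.9 tilt [-0.001  0.    -1.   ] q [ 0.76 -0.13 -0.33  1.78 -0.04  1.49  0.92]
shift cm [14.08 18.71  7.19] turn deg [-0.  -0.  -0.1] F [ 0.1 -0.6 -0.8] 0.9994601132534403 0.0
```

Call:
drive_tool(motion=[[[3.5,4.7,1.8],[0,0,0],1],[[3.5,4.7,1.8],[0,0,0],1],[[3.5,4.7,1.8],[0,0,0],1],[[3.6,4.6,1.8],[0,0,0],1],[[0,0,0],[0,0,0],1],[[0,0,0],[0,0,0],1]])

```text
time: 3.48
position: [0.5035, 0.0186, 0.3]
tool_rot: [-1.621, -2.69, 0.001]
ft_force: [-0.1, -0.4, -1.4]
grip_width: 1.003
grip_force: 0.0
```

```bash
python3 go.py 0.504 0.019 0.178 118
python3 - <<'E'
from h import *
s=ctrl.get_state(); im=ctrl.get_image("wrist"); cv2.imwrite("pics/w1.png",im[:,:,::-1])
np.save("w1.npy",np.r_[s["position"],s["tool_rot"]])
print(proj("wrist",[[.504,.019,.135],[.542,-.0575,.177]],s))
E
```

```text
t 3.48 p [0.5035 0.0186 0.3   ] yaw 117.9 tilt [-0.001 -0.    -1.   ] q [ 0.54  0.03 -0.63  1.77  0.02  1.34  0.38]
shift cm [1.00e-02 7.00e-02 1.22e+01] turn deg [-0.1  0.  -0.1] F [-0.1 -0.4 -1.4] 1.0026498113112747 0.0
[[248.50670828 195.41350969]
 [245.71735654 314.96883363]]
```

View pics/w1.png

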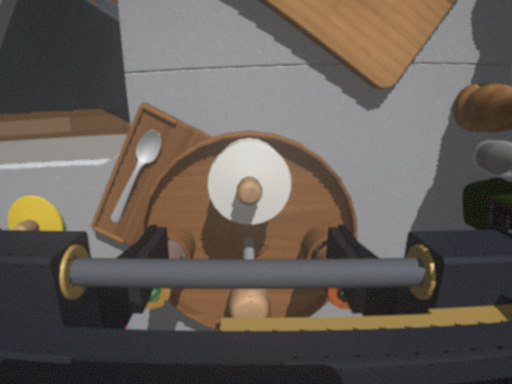

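The wrist view shows the lid flange centred near (250,181) and its knob near (250,190), between the fingers. The turning knob is partly hidden behind the crossbar at about (249,302).

Run:
```python
from h import *
v=np.load("w1.npy"); s=dict(position=v[:3],tool_rot=v[3:])
im=cv2.imread("pics/w1.png"); h=cv2.cvtColor(im,cv2.COLOR_BGR2HSV)
m=cv2.inRange(h,(0,0,170),(180,45,255)); m[:130]=0;m[235:]=0;m[:,:200]=0;m[:,300:]=0
c=max(cv2.findContours(m,0,1)[0],key=cv2.contourArea); e=cv2.fitEllipse(cv2.convexHull(c)); print(e)
print("flange",cast("wrist",[e[0]],.105,s))
m=cv2.inRange(h,(5,60,60),(25,255,255)); m[:175]=0;m[207:]=0;m[:,:230]=0;m[:,270:]=0
c=max(cv2.findContours(m,0,1)[0],key=cv2.contourArea); e=cv2.minEnclosingCircle(c); print(e)
print("lidknob",cast("wrist",[e[0]],.126,s), "scale", cast("wrist",[(0,190),(100,190)],.126,s))
print("turn", cast("wrist",[(249,307)],.172,s))
```

```text
((249.22360229492188, 181.61170959472656), (82.51200103759766, 84.7698974609375), 6.156669616699219)
flange [[0.50251251 0.02335854 0.105     ]]
((248.96104431152344, 190.2337646484375), 13.390016555786133)
lidknob [[0.50341298 0.02098038 0.126     ]] scale [[ 0.30402075 -0.08414291  0.126     ]
 [ 0.38887141 -0.03936453  0.126     ]]
turn [[ 0.54248326 -0.05289167  0.172     ]]
```

Call:
drive_tool(motion=[[[0.3,0.1,3.5],[0,0,0],1],[[0,0,3.5],[0,0,0],1],[[0,0,2.5],[0,0,0],1],[[0,0,1.6],[0,0,0],1],[[0,0,1.0],[0,0,0],1],[[0,0,0],[0,0,0],1],[[0,0,0],[0,0,0],1]], force=20)

```text
time: 4.4
position: [0.5038, 0.0222, 0.1801]
tool_rot: [1.619, 2.691, 0.001]
ft_force: [0.3, 0.4, 0.9]
grip_width: 1.0
grip_force: 0.0
```

Call:
drive_tool(motion=[[[0,0,0],[0,0,0],-1],[[0,0,0],[0,0,0],-1],[[0,0,0],[0,0,0],-1],[[0,0,0],[0,0,0],-1],[[0,0,0],[0,0,0],-1],[[0,0,0],[0,0,0],-1],[[0,0,0],[0,0,0],-1],[[0,0,0],[0,0,0],-1]], force=20)

```text
time: 5.4
position: [0.5032, 0.0223, 0.1792]
tool_rot: [1.619, 2.692, -0.0]
ft_force: [-0.4, -0.4, -0.0]
grip_width: 0.245
grip_force: 20.0
```

Call:
drive_tool(motion=[[[0,0,-0.7],[0,0,0],-1],[[0,0,-1],[0,0,0],-1],[[0,0,-1.5],[0,0,0],-1],[[0,0,-2.5],[0,0,0],-1],[[0,0,-2.5],[0,0,0],-1],[[0,0,-2],[0,0,0],-1],[[0,0,0],[0,0,0],-1],[[0,0,0],[0,0,0],-1]], force=30)

```text
time: 6.4
position: [0.5028, 0.0222, 0.2809]
tool_rot: [-1.619, -2.692, 0.001]
ft_force: [0.5, 0.5, -1.5]
grip_width: 0.246
grip_force: 30.0
```

```bash
python3 go.py 0.448 0.235 0.27 118
python3 - <<'E'
from h import *
im=ctrl.get_image("wrist"); cv2.imwrite("pics/w2.png",im[:,:,::-1])
E
```

```text
t 6.40 p [0.5028 0.0222 0.2809] yaw 118.0 tilt [-0.001 -0.    -1.   ] q [ 0.53  0.05 -0.64  1.8   0.03  1.3   0.37]
shift cm [21.37  5.13  1.08] turn deg [-0.  0. -0.] F [ 0.5  0.5 -1.5] 0.2457933770896917 29.999757665209472
```

View pics/w2.png

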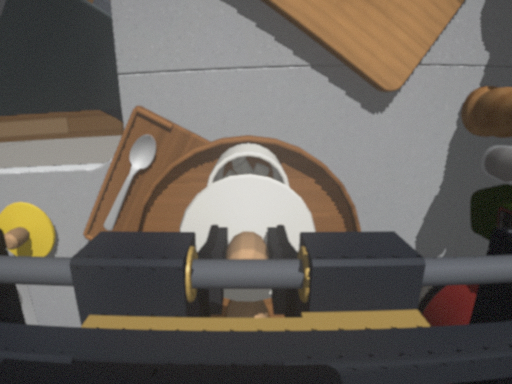

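The wrist view shows the lid level between the fingers, with the open pot behind it at about (248,170).

Call:
drive_tool(motion=[[[3,0.8,0],[0,0,0],-1],[[4,1,0],[0,0,0],-1],[[4,1,0],[0,0,0],-1],[[4,1,0],[0,0,0],-1],[[4,1,1.5],[0,0,0],-1],[[2.8,0.5,3],[0,0,0],-1],[[0,0,4],[0,0,0],-1],[[0,0,3.5],[0,0,0],-1],[[0,0,2],[0,0,0],-1],[[0,0,1],[0,0,0],-1],[[0,0,0],[0,0,0],-1],[[0,0,0],[0,0,0],-1]])

```text
time: 7.95
position: [0.4486, 0.24, 0.1323]
tool_rot: [1.619, 2.691, 0.002]
ft_force: [-0.4, 0.6, -1.3]
grip_width: 0.243
grip_force: 30.0
```

Call:
drive_tool(motion=[[[0,0,0.8],[0,0,0],-1],[[0,0,0.6],[0,0,0],-1],[[0,0,0.3],[0,0,0],-1],[[0,0,0.2],[0,0,0],-1],[[0,0,0.1],[0,0,0],-1],[[0,0,0],[0,0,0],-1]])

```text
time: 8.7
position: [0.4478, 0.2397, 0.1112]
tool_rot: [1.619, 2.692, -0.0]
ft_force: [-0.9, 0.4, -1.9]
grip_width: 0.246
grip_force: 30.0
```

Call:
drive_tool(motion=[[[0,0,0.1],[0,0,0],-1],[[0,0,0.1],[0,0,0],-1],[[0,0,0],[0,0,0],-1]])

```text
time: 9.07
position: [0.4479, 0.2398, 0.1103]
tool_rot: [1.619, 2.692, -0.001]
ft_force: [-2.9, -1.9, 8.2]
grip_width: 0.251
grip_force: 30.0
```

Call:
drive_tool(motion=[[[0,0,0],[0,0,0],-0.3],[[0,0,0],[0,0,0],0.2],[[0,0,0],[0,0,0],0.6],[[0,0,0],[0,0,0],1],[[0,0,0],[0,0,0],1],[[0,0,0],[0,0,0],1],[[0,0,-1],[0,0,0],1],[[0,0,-3],[0,0,0],1],[[0,0,-5],[0,0,0],1],[[0,0,-5],[0,0,0],1],[[0,0,-5],[0,0,0],1],[[0,0,0],[0,0,0],1]])

```text
time: 10.58
position: [0.4494, 0.2412, 0.304]
tool_rot: [1.616, 2.687, 0.01]
ft_force: [-0.3, 0.1, -0.6]
grip_width: 1.002
grip_force: 0.0
```

```bash
python3 go.py 0.542 -0.056 0.30 118
python3 - <<'E'
from h import *
im=ctrl.get_image("top"); 
cv2.imwrite("pics/top2.png",im[:,:,::-1])
a=im[120:280,80:310,::-1]
cv2.imwrite("pics/top2c.png",cv2.resize(a,None,fx=3.4,fy=3.4,interpolation=cv2.INTER_CUBIC))
E
```

```text
t 10.57 p [0.4494 0.2412 0.304 ] yaw 118.0 tilt [ 0.008  0.002 -1.   ] q [ 0.3   0.06 -0.87  1.76  0.05  1.34 -0.09]
shift cm [-30.59  -5.76   0.42] turn deg [ 0.5  0.1 -0. ] F [-0.3  0.1 -0.6] 1.0017751083497832 0.0
```

View pics/top2c.png

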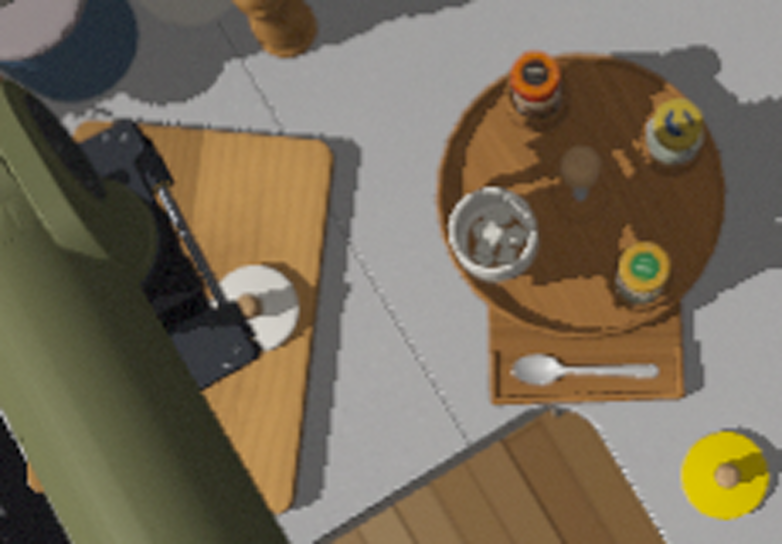

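The lid lies flat, knob up, on the board's free half at about (262,306). The open pot is at (493,233) and the jars are upright.

Run:
```python
from h import *
f=lambda *p:[(80+(u+.5)/3.4-.5,120+(v+.5)/3.4-.5) for u,v in p]
p=cast("top",f((493,233)),.098)[0]
for k in([.545,-.056],[.542,-.053],[.540,-.0575]): d=p[:2]-k; print(p,np.degrees(np.arctan2(d[1],d[0])),np.hypot(*d))
```

```text
[0.50193436 0.0187474  0.098     ] 119.94835283454476 0.08626600339231762
[0.50193436 0.0187474  0.098     ] 119.18014291817079 0.08217630492721692
[0.50193436 0.0187474  0.098     ] 116.53013773445052 0.08522123640422714
```

Call:
drive_tool(motion=[[[-4,-0.8,0],[-0.5,0,0],1],[[-5,-1,0],[0,0,0],1],[[-5,-1,0],[0,0,0],1],[[-5,-1,0],[0,0,0],1],[[-5,-1,0],[0,0,0],1],[[-4,-0.7,0],[0,0,0],1],[[-2.2,-0.3,0],[0,0,0],1],[[0,0,0],[0,0,0],1],[[0,0,0],[0,0,0],1]])

```text
time: 11.75
position: [0.5378, -0.0519, 0.2986]
tool_rot: [1.613, 2.692, 0.013]
ft_force: [0.1, 0.2, -0.3]
grip_width: 1.002
grip_force: 0.0
```

```bash
python3 go.py 0.542 -0.056 0.209 118
python3 - <<'E'
from h import *
s=ctrl.get_state(); im=ctrl.get_image("wrist"); cv2.imwrite("pics/w3.png",im[:,:,::-1])
np.save("w3.npy",np.r_[s["position"],s["tool_rot"]])
print(proj("wrist",[[.542,-.056,.177]],s))
E
```

```text
t 11.75 p [ 0.5378 -0.0519  0.2986] yaw 118.1 tilt [ 0.007  0.005 -1.   ] q [ 0.61  0.12 -0.6   1.7   0.06  1.34  0.49]
shift cm [-0.57  0.1   8.96] turn deg [ 0.5 -0.1  0.1] F [ 0.1  0.2 -0.3] 1.00197231136988 0.0
[[248.64076795 220.3441785 ]]
```

View pics/w3.png

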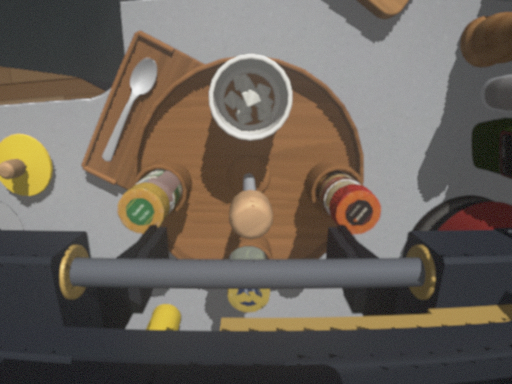

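The wrist view shows the turning knob at (250,213), the pot mouth centred at (251,97), and the rest's outer front edge running from about (139,36) to (86,166).

```bash
python3 - <<'E'
from h import *
v=np.load("w3.npy"); s=dict(position=v[:3],tool_rot=v[3:])
k=cast("wrist",[(250.5,213.5)],.165,s)[0]; p=cast("wrist",[(250.5,97)],.098,s)[0]
r=cast("wrist",[(139,34),(85,168)],.017,s); c=r.mean(0)
a=lambda v:np.degrees(np.arctan2(v[1],v[0]))
print(k,p,"pot",a(p-k),np.hypot(*(p-k)[:2]),"rest",r.round(3).tolist(),np.hypot(*(r[0]-r[1])[:2]),"ctr",a(c-k),"normal",a(r[0]-r[1])+90)
E
python3 go.py 0.543 -0.0535 0.209 118
```

```text
[ 0.54289722 -0.05445254  0.165     ] [0.50399774 0.02039302 0.098     ] pot 117.4622525153084 0.08435061995486032 rest [[0.366, 0.026, 0.017], [0.368, -0.141, 0.017]] 0.16650786300688666 ctr -178.93252852346882 normal 180.6661195502399
t 11.80 p [ 0.5378 -0.0518  0.2988] yaw 118.2 tilt [ 0.007  0.005 -1.   ] q [ 0.61  0.12 -0.6   1.7   0.06  1.34  0.49]
shift cm [-0.4   0.29  8.98] turn deg [ 0.5 -0.   0.2] F [-0.4  0.4  0.3] 0.9977939721752088 0.0
```

Call:
drive_tool(motion=[[[-0.4,0.3,2],[0.5,0,0],1],[[0,0,3],[0,0,0],1],[[0,0,2.5],[0,0,0],1],[[0,0,1.4],[0,0,0],1],[[0,0,0],[0,0,0],1],[[0,0,0],[0,0,0],1]])

```text
time: 12.55
position: [0.5434, -0.0561, 0.2106]
tool_rot: [1.618, 2.691, 0.001]
ft_force: [-0.7, -0.3, 0.6]
grip_width: 0.998
grip_force: 0.0
```

Call:
drive_tool(motion=[[[0,0,0],[0,0,0],-1],[[0,0,0],[0,0,0],-1],[[0,0,0],[0,0,0],-1],[[0,0,0],[0,0,0],-1],[[0,0,0],[0,0,0],-1],[[0,0,0],[0,0,0],-1],[[0,0,0],[0,0,0],-1],[[0,0,0],[0,0,0],-1]], force=25)

```text
time: 13.55
position: [0.5439, -0.0557, 0.2099]
tool_rot: [1.617, 2.691, 0.003]
ft_force: [4.0, 1.4, -4.2]
grip_width: 0.358
grip_force: 25.0
```

```bash
python3 go.py 0.543 -0.054 0.209 180.5
```

```text
t 13.55 p [ 0.5439 -0.0557  0.2099] yaw 118.0 tilt [ 0.003  0.001 -1.   ] q [ 0.59  0.2  -0.59  1.8   0.12  1.17  0.45]
shift cm [0.19 0.   0.09] turn deg [  0.1   0.1 -62.5] F [ 4.   1.4 -4.2] 0.35825633035242005 25.029918208310846
```

Call:
drive_tool(motion=[[[0,0.1,0],[0,0,-2],-1],[[0,0,0],[0,0,-5],-1],[[0,0,0],[0,0,-6],-1],[[0,0,0],[0,0,-6],-1],[[0,0,0],[0,0,-6],-1],[[0,0,0],[0,0,-6],-1],[[0,0,0],[0,0,-6],-1],[[0,0,0],[0,0,-6],-1],[[0,0,0],[0,0,-4],-1],[[0,0,0],[0,0,-2],-1],[[0,0,0],[0,0,0],-1],[[0,0,0],[0,0,0],-1]])

```text
time: 15.05
position: [0.5437, -0.0561, 0.2098]
tool_rot: [-0.358, -3.121, 0.001]
ft_force: [1.9, -1.1, -1.4]
grip_width: 0.358
grip_force: 25.0
```

Call:
drive_tool(motion=[[[0,0,0],[0,0,-3],-1],[[0,0,0],[0,0,-5],-1],[[0,0,0],[0,0,-3.5],-1],[[0,0,0],[0,0,-2],-1],[[0,0,0],[0,0,0],-1],[[0,0,0],[0,0,0],-1]])

```text
time: 15.8
position: [0.5437, -0.0562, 0.2099]
tool_rot: [0.011, -3.142, 0.001]
ft_force: [1.8, -1.5, -0.9]
grip_width: 0.36
grip_force: 25.0
```

```bash
python3 go.py 0.543 -0.056 0.209 180.5
python3 - <<'E'
from h import *
ims=[ctrl.get_image(n) for n in("top","side")]
cv2.imwrite("pics/t3.png",np.hstack([cv2.resize(i[y:y+130,x:x+130,::-1],None,fx=3,fy=3,interpolation=cv2.INTER_CUBIC) for i,(x,y) in zip(ims,((190,120),(180,140)))]))
for n,i in zip(("t3f","s3f"),ims): cv2.imwrite(f"pics/{n}.png",i[:,:,::-1])
E
```

```text
t 15.80 p [ 0.5437 -0.0562  0.2099] yaw -179.6 tilt [-0.    -0.001 -1.   ] q [ 0.7   0.23 -0.72  1.79  0.16  1.18  1.51]
shift cm [0.07 0.02 0.09] turn deg [-0.  -0.  -0.1] F [ 1.8 -1.5 -0.9] 0.3600377000203047 25.000725756544853
```

View pics/t3.png

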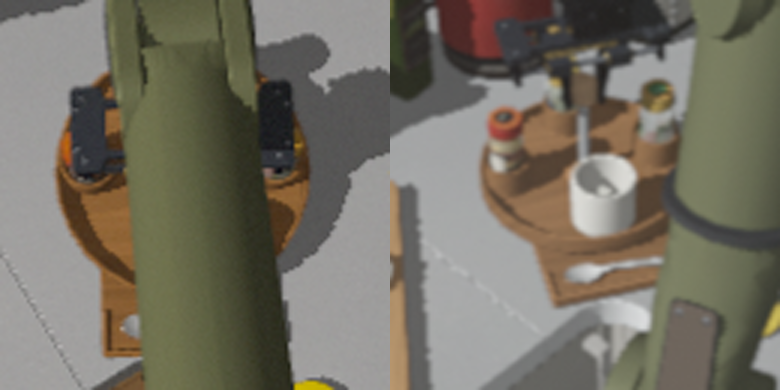

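The side crop shows the pot turned to the front, with the jars standing. The arm hides the pot in the top view, so I'll use the wrist camera.

Run:
```python
from h import *
s=ctrl.get_state(); im=ctrl.get_image("wrist"); cv2.imwrite("pics/w4.png",im[:,:,::-1])
np.save("w4.npy",np.r_[s["position"],s["tool_rot"]])
print(proj("wrist",[[.543-.086,-.056,.098],[.364,-.056,.017]],s))
print(cast("side",[(180+(603+0-390)/3,140+182/3)],.098))
```

```text
[[248.8490736   82.21009126]
 [249.35832439 -30.01393083]]
[[ 0.44921212 -0.05607937  0.098     ]]
```

View pics/w4.png

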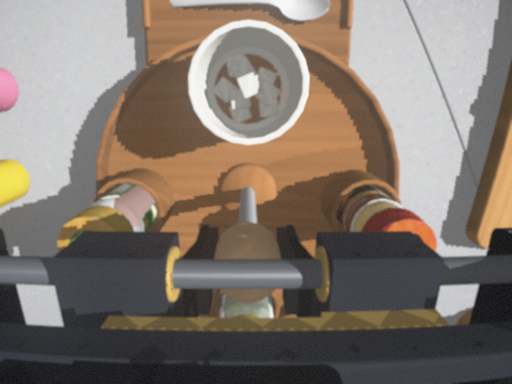

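The pot mouth is centred at column 249. The spoon rest's sides at columns 146 and 352 put its middle at 249, and the tray's middle is at 248, so the pot is squarely in front and held with 25 N.

Call:
drive_tool(motion=[[[0,0,0],[0,0,0],-1],[[0,0,0],[0,0,0],-1],[[0,0,0],[0,0,0],-1]])

```text
time: 16.32
position: [0.5437, -0.0562, 0.2098]
tool_rot: [0.012, -3.142, 0.001]
ft_force: [1.8, -2.4, -0.5]
grip_width: 0.36
grip_force: 25.0
```

```bash
python3 -c "
from bench import ctrl
print(ctrl.close_job())"
```

```text
the job is handed in; nothing more can be done
None
```

The job is handed in, with no verdict returned: the lid lies knob up on the chopping board, and the gripper is holding the turntable still at 25 N with the open sugar pot centred behind the spoon rest.

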